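Seat the drive sprocket on its splined hub and lock it with the fork

TASK

The aluminium sprocket has been left resting on top of the splines of the boring machine's drive hub: turn it until its master spline is found (its yellow stripe over the hub's yellow stripe) and it goes down fully home on the hub's shoulder. Then slide the orange retaining fork through its blue guide, prongs first, until it stops against the hub, so that it locks the sprocket in place. Let go of everything and leave the other things on the bench and housing where they are.

Things in the scene. Friction and masses are not known exactly. Their poses are not given: they have to be found in the camera images.
- housing: green gear housing fixed to the bench, 200 x 440 mm, its top face 50 mm up. Origin: on the bench under the hub's axis; +y runs from the hub along the centre line of the fork's guide, +z up. A steel deck 116 mm wide, its surface at z = 86 mm, runs from y = 72 to 340 mm and carries the blue guide and the fork. The fork is pushed towards -y.
- guide (a point): middle of the blue guide's inner end on the deck (housing x = 0, y = 122, z = 86 mm; axes as the housing's). From y = 72 to 122 mm side walls 74 mm apart, under a roof (underside 11, top 15 mm above the deck); from there walls 11 mm high flare out to a mouth about 105 mm wide at y = 148 mm.
- hub: steel hub fixed upright in the housing (does not turn). Origin: on its axis, at the housing's top face; +x points to the yellow master spline and the yellow stripe on the nose. Shoulder 88 mm across, up to z = 12 mm; five uneven splines, 66 mm across, to 34; groove 36 mm across to 48; nose 51 mm across to 62. The sprocket fits at one angle only (play +-0.08 rad) and there drops by itself.
- sprocket: aluminium sprocket lying flat round the hub's nose, 135 mm across, 22 mm thick, 0.55 kg, loose. Origin: on its axis at its underside; +x points to its master notch, yellow stripe and red peg. Start: underside on the spline tops, z = 34 mm in the hub's frame, 0.5 rad or more off the right angle. Home: underside at z = 12 mm, its +x along the hub's +x. It turns easily (greased).
- peg (a point): middle of the upright red peg on the sprocket's upper face: 16 mm thick, 40 mm tall, 50 mm from the sprocket's axis on its +x; the point is 20 mm above the upper face. Push, hook or pinch it (under 3 N) to turn the sprocket. With the sprocket home it stands clear of the fork's path.
- fork: flat orange fork, 160 (y) x 72 x 8 mm, 0.3 kg, loose on the deck before the guide's mouth, roughly in line. Origin: centre of its underside; -y towards the two prongs (slot 42 mm wide, 37 mm deep). Home: slot end against the hub's groove, origin at y = 61 mm in the housing's frame, underside 2 mm above the seated sprocket. A sprocket not home blocks it. It slides under a few newtons.
- tab (a point): centre of the upright push tab at the fork's rear end: a plate 56 mm wide (fork x), 8 mm thick (fork y), its top 50 mm above the fork's underside; the point is at fork y = 76 mm, 29 mm above the underside. Push on its rear (+y) face, or pinch it.
- oil_jar: amber jar, 38 mm across, 60 mm tall, on the housing beside the guide; origin at the centre of its underside. To be left alone.
- wrench: wrench, 200 mm long, on the bench; origin at its underside. To be left alone.
- hammer: hammer, 260 mm long, on the bench. To be left alone.
- screwdriver: screwdriver with yellow handle, 200 mm long, on the bench. To be left alone.
- wood_offcut: wooden offcut, 140 x 70 x 18 mm, on the bench. To be left alone.
- mug: blue mug, 76 mm across, 90 mm tall, on the bench. To be left alone.
- spare_ring: steel spacer ring, 90 mm across, 20 mm tall, on the bench. To be left alone.
Not all that is in view belongs to the job. What is meant by the sprocket is not green or turquoise, and is the larger of those in its own colour.

How it is judged:
By the outcome, as a careful person would: the job done as asked, in the order asked, and still so for the second after the job is handed in, with the robot touching nothing.
It also fails if it takes over 54 s, if anything falls off the work surface, if the arm or the gripper's body presses on something with over 40 N, if the wrist force passes 120 N, or if a joint passes its speed limit or range.

ROBOT

A 7-joint arm with a two-finger parallel gripper is mounted at the origin on the work surface. World frame = base frame: x ahead of the robot, y to its left, z up, the work surface at z = 0. Lengths are in mm, angles in degrees, forces in N, time in s.
With the tool pointing down it reaches from about 400 to 850 mm from the base axis. Payload 10.4 kg.
Tool frame: the origin (TCP) lies at the centre of the arm's flange, where the gripper is bolted on; the fingertips stand 182 mm ahead of it and the grasp point (between the pads) lies 164 mm ahead of it; z points along the fingers, y is the line along which they close (so a half turn about z gives the same grasp; the last joint's range is limited). The gripper opens to 87 mm and grips with 3 to 60 N. Pads are 19 mm wide; open, the fingers measure 117 mm over their backs; the gripper's body (75 mm by 190 mm) begins 51 mm behind the grasp point.
Start: joints at [69.351, 19.034, -3.707, 83.658, 1.238, 77.344, -5.071], TCP at [207.146, -589.68, 404.776] pointing down, gripper open.
Joint ranges: [-148.97, 148.97], [-28.65, 121.19], [-84.17, 76.75], [9.2, 138.47], [-72.65, 252.65], [3.7, 117.97], [-149.18, 149.18]. Speed limits (degrees/s): [127.2, 127.2, 159.86, 159.86, 180, 180, 180].

INTERFACE

Orientations are given as a 3x3 rotation matrix whose columns are the frame's x, y, z axes.
In Python, from plant import robot gives the robot as it stands. The module is installed in compiled form; this text tells all that it offers.
- The arm moves only by the shell command python3 -m creep 'ROWS' [FORCE]. ROWS is JSON, a list that holds one entry, the list of rows, each a list of 7 numbers: the turn, a rotation vector about the tool's x, y, z in rad, then the shift along the tool's x, y, z in m, then the finger opening in m, from 0 to 0.087. In form: [[[ax, ay, az, dx, dy, dz, claw], ...]]. A call has 1 to 8 rows; each row is the pose to reach, as a shift and turn from the pose commanded when the call began, along the tool's axes at that moment; what a row does not reach only later rows make up. A row lasts 1/12 s, in which the tool goes at most 41.7 mm and 7.16 degrees, less where a joint would pass 70% of its speed; a pose out of reach is approached as far as the arm can. A call with a gripper value outside its range is refused whole. The fingers move at their own pace and stop on an object; FORCE is the grip in N (left out, the last holds). Time passes only in rows, so rows that repeat a pose let the fingers close. It gives the time, the measured TCP pose, the force, the opening and the grip force at its end, in the units of the state.
- robot.get_state(): the state, without advancing time (a new reading comes with each control period).
- robot.read_camera(name): name is "side" or "top" or "wrist"; returns a dict with "color" (480x640x3 uint8, red, green, blue), "z_map" (480x640 float32, mm along the optical axis (not along the pixel's ray), 0 where there is no reading), "fx", "fy", "cx", "cy" (pixels), "origin" and "rotation" of the camera in the world; the wrist camera has in their place "tool_from_camera" (4x4, takes a point from camera to tool coordinates, whose origin is the TCP and whose axes are the flange's). Camera axes: x right, y down, z forward; pixel columns grow to the right and rows downward; lengths in mm; the calibration is good to about 2 mm. The wrist camera is an equidistant fisheye: a pixel r from the principal point sees the ray r / f radians off the axis. A picture is of the moment at which its call begins: read the wrist's pose just before it.
- robot.job_done(): hands the job in; it is judged then, once.
The state is a dict: "time": time; "joint_pos": joint angles; "qd": joint speeds; "effort": joint torques, N m; "position": TCP position; "tool_rot": TCP orientation; "force": force on the tool from outside, world axes, zero at the start; "moment": the same for the moment, N m; "opening": finger opening in mm; "grip_force": force on a finger pad.
Only numpy, scipy, OpenCV 4.12 (cv2) and the standard library are available. Lean on these libraries where they do the work, as an engineer would, in place of code of your own. Each camera call takes 0.05 s, during which the arm holds its last target. There are 200 camera calls.

## Working session

There is one attempt and no reset: what is moved stays moved. The work goes in short steps, Python scripts to look and compute and a shell command to move; the robot and the scene stay as the last step left them, time stands still between calls to the robot, and variables do not carry over. Pictures are saved under pics/ and viewed, at most 10 in all, crops included, and the job is handed in when it is done.

```bash
mkdir -p pics
cat > h.py <<'E'
import numpy as np, cv2
from plant import robot
def snap(n,f=None):
    c=robot.read_camera(n)
    if f: cv2.imwrite('pics/'+f,cv2.cvtColor(c['color'],cv2.COLOR_RGB2BGR))
    return c
def pts(c):
    "world xyz per pixel from z_map (pinhole cams)"
    v,u=np.mgrid[0:480,0:640]; z=c['z_map'].astype(float)
    P=np.stack([(u-c['cx'])/c['fx']*z,(v-c['cy'])/c['fy']*z,z],-1)
    return P@np.array(c['rotation']).T+np.array(c['origin'])
E
python3 - <<'E'
from h import *
s=robot.get_state(); print({k:np.round(s[k],3).tolist() for k in s})
for n in('top','side'):
    c=snap(n,n+'0.png'); print(n,c['fx'],c['cx'],c['cy'],np.round(c['origin']),np.round(c['rotation'],3).tolist()); np.save(n+'0.npy',pts(c))
E
```

```text
{'time': 0.0, 'joint_pos': [69.348, 19.071, -3.709, 83.705, 1.236, 77.343, -5.071], 'qd': [0.034, -0.038, -0.071, -0.017, 0.006, -0.024, -0.052], 'effort': [-0.0, -62.326, 0.024, -38.989, -0.061, 0.04, 0.0], 'position': [207.143, -589.542, 403.977], 'tool_rot': [[0.943, 0.331, -0.0], [0.331, -0.943, 0.001], [-0.0, -0.001, -1.0]], 'force': [-0.73, -0.02, 0.14], 'moment': [-0.035, 0.04, -0.024], 'grip_force': 0.0, 'opening': 86.747}
top 433.08348091394714 325.45852622036773 245.05058943972418 [ 320.   -4. 1200.] [[0.013, -0.988, 0.154], [-1.0, -0.016, -0.017], [0.02, -0.154, -0.988]]
side 471.2208667230433 322.83843037928983 237.92804887447411 [243. 740. 743.] [[-0.931, -0.24, 0.276], [-0.365, 0.564, -0.741], [0.022, -0.79, -0.612]]
```

View pics/top0.png

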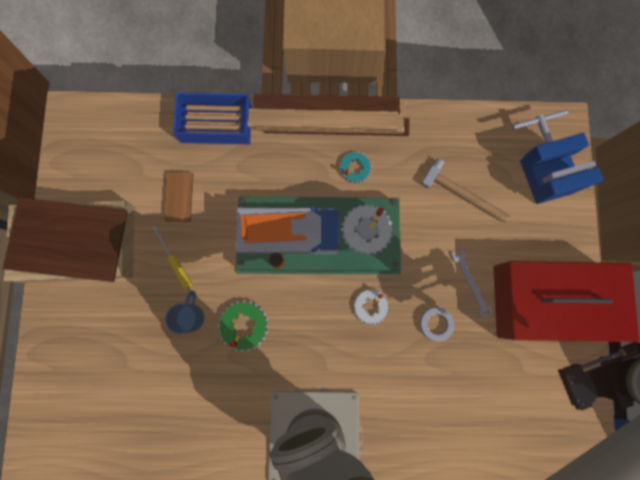

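View pics/side0.png

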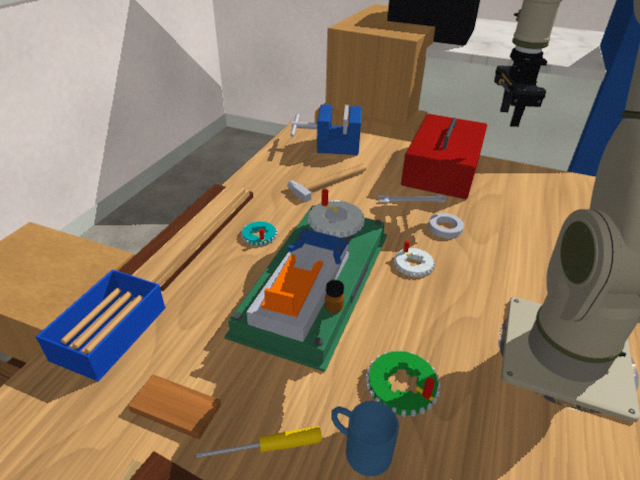

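The top view shows the housing with the hub and grey sprocket at about (367,228), the peg at (379,212), the fork at (272,228), the guide at (328,230) and the jar at (277,260). In the side view the sprocket is at (335,215), the peg at (325,197) and the fork at (290,285).

Run:
```python
from h import *
im=cv2.imread('pics/top0.png'); P=np.load('top0.npy'); hsv=cv2.cvtColor(im,cv2.COLOR_BGR2HSV)
H,S,V=cv2.split(hsv); box=np.zeros((480,640),bool); box[185:285,225:410]=1
def rep(n,m):
    q=P[m&box]; print(n,len(q),np.round(np.median(q,0)),np.round(q.min(0)),np.round(q.max(0)))
rep('red',((H<5)|(H>174))&(S>150)&(V>60))
rep('orange',(H>=6)&(H<16)&(S>170)&(V>120)); rep('blue',(H>105)&(H<130)&(S>110))
rep('yellow',(H>=20)&(H<35)&(S>90)&(V>80))
g=((H>65)&(H<95)&(S>80)&box).astype(np.uint8)
r=np.argwhere(g&(abs(P[...,2]-50)<6)); q=P[r[:,0],r[:,1]]
print('housing',cv2.minAreaRect(q[:,:2].astype(np.float32)))
m=box&(abs(P[...,2]-106)<5)&(S<60)&(np.mgrid[0:480,0:640][1]>338)
q=P[m]; print('sprocket top',len(q),np.median(q,0),cv2.minEnclosingCircle(q[:,:2].astype(np.float32)))
m=box&(abs(P[...,2]-112)<5)
cv2.imwrite('pics/crop1.png',cv2.resize(im[190:280,225:410],None,fx=4.3,fy=4.3,interpolation=cv2.INTER_CUBIC))
```

```text
red 17 [ 573. -155.  147.] [ 567. -163.  131.] [ 579. -153.  151.]
orange 903 [543. 133.  95.] [320.  -4.  89.] [ 574.  187. 1200.]
blue 603 [534. -32. 102.] [320. -55.  50.] [ 604.   13. 1200.]
yellow 39 [ 546. -145.  112.] [ 436. -154.   68.] [569.  91. 118.]
housing ((531.0237426757812, -5.4866485595703125), (196.01878356933594, 430.27642822265625), 0.4198930561542511)
sprocket top 1405 [ 529.73668259 -126.9742975   105.92727897] ((533.920654296875, -129.99879455566406), 67.27210998535156)
```

View pics/crop1.png

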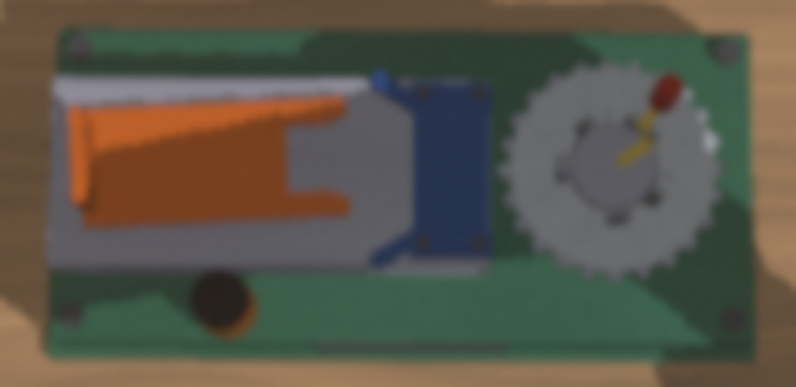

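```bash
python3 -m creep '[[[0,0,1.0,0.474,-0.305,0,0.06],[0,0,1.0,0.474,-0.305,0,0.06],[0,0,1.0,0.474,-0.305,0,0.06],[0,0,1.0,0.474,-0.305,0,0.06],[0,0,1.0,0.474,-0.305,0,0.06],[0,0,1.0,0.474,-0.305,0,0.06],[0,0,1.0,0.474,-0.305,0,0.06],[0,0,1.0,0.474,-0.305,0,0.06]]]' 3
```

```text
time: 0.77
position: [398.8, -343.7, 404.7]
tool_rot: [[0.827, -0.562, -0.0], [-0.562, -0.827, 0.0], [-0.0, 0.0, -1.0]]
force: [0.2, -0.3, -0.3]
opening: 60.4
grip_force: 0.0
```

```bash
python3 -m creep '[[[0,0,0.06,0.016,-0.251,0,0.06],[0,0,0.06,0.016,-0.251,0,0.06],[0,0,0.06,0.016,-0.251,0,0.06],[0,0,0.06,0.016,-0.251,0,0.06],[0,0,0.06,0.016,-0.251,0,0.06],[0,0,0.06,0.016,-0.251,0,0.06],[0,0,0.06,0.016,-0.251,0,0.06],[0,0,0.06,0.016,-0.251,0,0.06]]]'
python3 - <<'E'
from h import *
s=robot.get_state(); c=snap('wrist','w1.png'); np.savez('w1.npz',R=s['tool_rot'],p=s['position'],T=c['tool_from_camera'],z=c['z_map'],k=[c['fx'],c['fy'],c['cx'],c['cy']])
print(np.round(c['tool_from_camera'],3).tolist(),c['fx'],c['cx'],c['cy'],s['position'])
E
```

```text
time: 1.43
position: [552.4, -143.0, 404.2]
tool_rot: [[0.798, -0.602, -0.001], [-0.602, -0.798, 0.001], [-0.001, -0.001, -1.0]]
force: [-0.2, -1.3, -0.2]
opening: 60.2
grip_force: 0.0
[[-0.001, -0.96, -0.279, 76.645], [1.0, -0.001, 0.001, -0.309], [-0.001, -0.279, 0.96, 20.797], [0.0, 0.0, 0.0, 1.0]] 371.64829954431775 326.9036667563361 240.29033020231438 [ 552.40996704 -143.01371475  404.18693662]
```

View pics/w1.png

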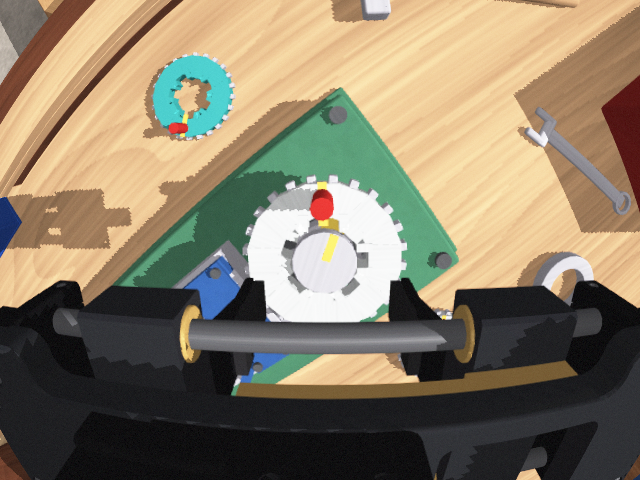

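The wrist view shows the peg's top at about (321,197), the nose disc centred near (325,262) with its yellow stripe from (328,260) to (337,235), and the sprocket's own stripe at (323,187).

```bash
cat >> h.py <<'E'
def ray(px,d,z):
    "wrist pixels -> world points on plane z"
    px=np.atleast_2d(px).astype(float); fx,fy,cx,cy=d['k']
    x=(px[:,0]-cx)/fx; y=(px[:,1]-cy)/fy; t=np.hypot(x,y)+1e-9
    v=np.c_[x/t*np.sin(t),y/t*np.sin(t),np.cos(t)]
    T=d['T']; v=v@T[:3,:3].T@d['R'].T; o=d['R']@T[:3,3]+d['p']
    return o+v*((z-o[2])/v[:,2])[:,None]
def look(name):
    s=robot.get_state(); c=snap('wrist',name+'.png')
    d=dict(R=np.array(s['tool_rot']),p=np.array(s['position']),T=np.array(c['tool_from_camera']),k=[c['fx'],c['fy'],c['cx'],c['cy']])
    return d,cv2.cvtColor(c['color'],cv2.COLOR_RGB2HSV),c
E
python3 - <<'E'
from h import *
d=dict(np.load('w1.npz')); im=cv2.imread('pics/w1.png'); h=cv2.cvtColor(im,cv2.COLOR_BGR2HSV); H,S,V=cv2.split(h)
v,u=np.mgrid[0:480,0:640]
box=(u>240)&(u<412)&(v>170)&(v<300)
red=box&((H<6)|(H>172))&(S>150); r=np.argwhere(red)[:,::-1]
print('peg top',cv2.minEnclosingCircle(ray(r[r[:,1]<208],d,146)[:,:2].astype(np.float32)))
y=box&(H>20)&(H<36)&(S>80)&(V>90)
n,l,st,ce=cv2.connectedComponentsWithStats(y.astype(np.uint8))
for i in range(1,n):
    if st[i,4]>15:
        p=np.argwhere(l==i)[:,::-1]; print(st[i],ray(ce[i],d,112)[0,:2],ray(ce[i],d,106)[0,:2])
        q=ray(p,d,112)[:,:2]; w,vv=np.linalg.eigh(np.cov(q.T)); print(np.degrees(np.arctan2(*vv[::-1,1])),np.sqrt(w))
print('nose c',ray([325,262],d,112), 'z',d['z'][262,325],d['z'][215,280])
m=(S<40)&(V>190)&(v<310)&(u>240)&(u<412)&(v>170)
print('spr',cv2.minEnclosingCircle(ray(np.argwhere(m)[:,::-1],d,106)[:,:2].astype(np.float32)))
# guide/fork orientation & hole screws
E
```

```text
peg top ((581.6630249023438, -160.38656616210938), 7.887470245361328)
[317 181  10   9  67] [ 586.5750127  -163.59670707] [ 585.97349506 -163.0372087 ]
58.254328399336494 [1.66459708 2.00844148]
[318 218  21  13 184] [ 559.67234742 -150.27982978] [ 558.47583344 -149.42580695]
46.398732425644745 [2.17481328 4.26807377]
[322 234  17  28 242] [ 544.48427513 -139.37352454] [ 542.95185215 -138.27829097]
124.64337767901273 [1.95441138 6.34224339]
nose c [[ 537.38487035 -129.50549044  112.        ]] z 288.4039 284.97446
spr ((538.38330078125, -130.10797119140625), 65.90432739257812)
```

```bash
python3 -m creep '[[[0,0,0,0.034,-0.004,0,0.06],[0,0,0,0.034,-0.004,0.04,0.06],[0,0,0,0.034,-0.004,0.07,0.06],[0,0,0,0.034,-0.004,0.095,0.06],[0,0,0,0.034,-0.004,0.105,0.06],[0,0,0,0.034,-0.004,0.105,0.06],[0,0,0,0.034,-0.004,0.105,0.03],[0,0,0,0.034,-0.004,0.105,0.01]]]' 3
python3 -m creep '[[[0,0,0,0,0,0,0.01],[0,0,0,0,0,0,0.01],[0,0,0,0,0,0,0.01],[0,0,0,0,0,0,0.01]]]' 3
python3 - <<'E'
from h import *
look('w2')
E
```

```text
time: 2.15
position: [581.1, -164.0, 301.9]
tool_rot: [[0.795, -0.607, 0.003], [-0.607, -0.795, -0.001], [0.003, -0.001, -1.0]]
force: [-0.8, 0.5, 0.6]
opening: 53.1
grip_force: 0.0
time: 2.48
position: [580.9, -163.5, 300.4]
tool_rot: [[0.795, -0.606, 0.001], [-0.606, -0.795, -0.0], [0.001, -0.0, -1.0]]
force: [0.3, 0.5, -0.0]
opening: 28.2
grip_force: 0.0
```

View pics/w2.png

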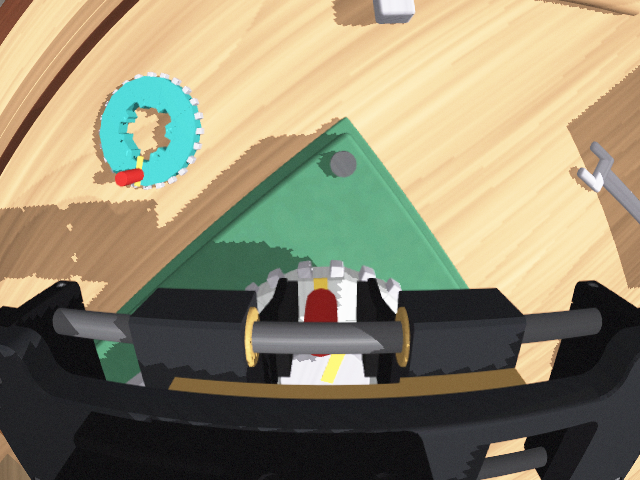

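The red peg (320,320) stands between the fingers, with the nose stripe at (333,368). I'll close on the peg next.

```bash
python3 -m creep '[[[0,0,0,0,0,0,0.01],[0,0,0,0,0,0,0.01],[0,0,0,0,0,0,0.01],[0,0,0,0,0,0,0.01],[0,0,0,0,0,0,0.01]]]' 3
python3 - <<'E'
from h import *
s=robot.get_state();R=np.array(s['tool_rot']);p=np.array(s['position']);c=np.array([538.5,-130.5])
a0=np.arctan2(p[1]-c[1],p[0]-c[0]);r=np.hypot(*(p[:2]-c));print(np.degrees(a0),r)
for k in (5,10,15,20,25,30):
    a=a0-np.radians(k); t=np.r_[c+r*np.array([np.cos(a),np.sin(a)]),p[2]]; print(k,np.round(R.T@(t-p),1))
E
```

```text
time: 2.95
position: [580.9, -163.4, 300.0]
tool_rot: [[0.795, -0.606, 0.001], [-0.606, -0.795, 0.0], [0.0, -0.0, -1.0]]
force: [0.6, 1.2, 2.3]
opening: 15.9
grip_force: 3.0
-37.80414970904268 53.63575417512728
5 [-0.2  4.7 -0. ]
10 [-0.9  9.3 -0. ]
15 [-1.9 13.9 -0. ]
20 [-3.4 18.3 -0. ]
25 [-5.2 22.6 -0. ]
30 [-7.4 26.8 -0. ]
```

```bash
python3 -m creep '[[[0,0,0.05,0,0.003,0,0.01],[0,0,0.09,-0.0003,0.005,0,0.01],[0,0,0.13,-0.0006,0.007,0,0.01],[0,0,0.17,-0.0009,0.0093,0,0.01],[0,0,0.21,-0.0014,0.0115,0,0.01],[0,0,0.26,-0.0019,0.0139,0,0.01],[0,0,0.26,-0.0019,0.0139,0,0.01]]]' 3
python3 - <<'E'
from h import *
c=snap('top','t2.png'); 
cv2.imwrite('pics/x.png',cv2.imread('pics/t2.png'))
s=robot.get_state(); print(s['force'],s['moment'],s['position'])
d,h,c=look('w3')
E
```

```text
time: 3.53
position: [570.2, -173.6, 299.1]
tool_rot: [[0.61, -0.792, -0.002], [-0.792, -0.61, 0.0], [-0.001, 0.001, -1.0]]
force: [-0.0, -0.1, -1.7]
opening: 15.0
grip_force: 1.0
[-0.22876291 -2.85978075 -2.57453806] [-0.46785343  0.05479646  0.03172548] [ 570.31297254 -173.75342589  299.15129262]
```

View pics/w3.png

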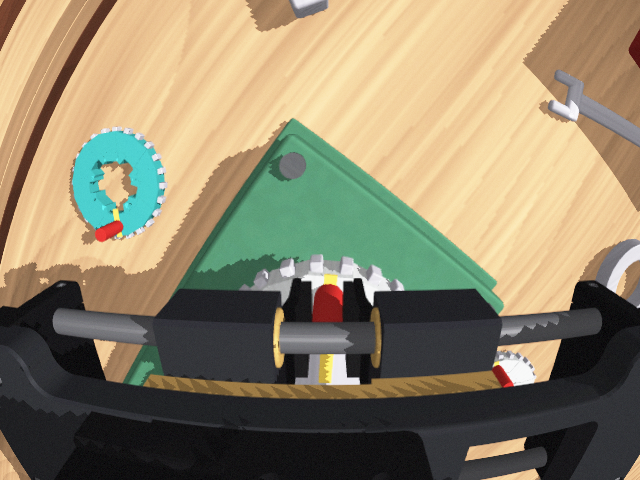

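The peg (327,300), the sprocket stripe (330,278) and the nose stripe (326,365) are now nearly in line. Next I'll open the fingers and check the sprocket's height.

```bash
python3 -m creep '[[[0,0,0,0,0,0,0.024],[0,0,0,0,0,0,0.024],[0,0,0,0,0,0,0.024],[0,0,0,0,0,0,0.024]]]' 3
cat > chk.py <<'E'
from h import *
c=snap('side'); P=pts(c); C=np.array([533.,-130])
d=np.hypot(P[...,0]-C[0],P[...,1]-C[1]); hsv=cv2.cvtColor(c['color'],cv2.COLOR_RGB2HSV)
m=(d>38)&(d<58)&(hsv[...,1]<50)&(P[...,2]>60)&(P[...,2]<120)
print('z of sprocket',np.percentile(P[m][:,2],[5,25,50,75,95]),m.sum())
r=((hsv[...,0]<6)|(hsv[...,0]>172))&(hsv[...,1]>150)&(d<80)
print('peg',np.median(P[r],0),P[r][:,2].max())
E
python3 chk.py
```

```text
time: 3.97
position: [571.0, -173.2, 300.0]
tool_rot: [[0.613, -0.79, 0.001], [-0.79, -0.613, 0.0], [0.0, -0.001, -1.0]]
force: [0.2, 0.1, -0.5]
opening: 23.3
grip_force: 0.0
z of sprocket [82.88016055 84.24008143 85.10813653 86.00702454 87.25218419] 504
peg [ 562.31646787 -162.12813547  117.20740711] 298.7506928527509
```

The sprocket has dropped home: its upper face is at z≈85, expected 84. On to the fork.

```bash
python3 -m creep '[[[0,0,0,0,0,-0.03,0.024],[0,0,0,0,0,-0.07,0.024],[0,0,-0.3,-0.02,-0.01,-0.11,0.06],[0,0,-0.9,-0.271,-0.145,-0.12,0.06],[0,0,-0.9,-0.271,-0.145,-0.12,0.06],[0,0,-0.9,-0.271,-0.145,-0.12,0.06],[0,0,-0.9,-0.271,-0.145,-0.12,0.06],[0,0,-0.9,-0.271,-0.145,-0.12,0.06]]]'
```

```text
time: 4.68
position: [531.7, 53.8, 416.6]
tool_rot: [[0.988, -0.155, 0.001], [-0.155, -0.988, -0.0], [0.001, 0.0, -1.0]]
force: [0.5, 0.1, -0.1]
opening: 55.3
grip_force: 0.0
```

```bash
python3 -m creep '[[[0,0,-0.155,-0.024,-0.073,0,0.06],[0,0,-0.155,-0.024,-0.073,0,0.06],[0,0,-0.155,-0.024,-0.073,0,0.06],[0,0,-0.155,-0.024,-0.073,0,0.06]]]'
python3 - <<'E'
from h import *
import pickle
d,h,c=look('w4'); pickle.dump((d,h),open('w4.pkl','wb')); print(d['p'],d['R'].round(3).tolist())
E
python3 chk.py
```

```text
time: 5.02
position: [519.9, 130.1, 416.4]
tool_rot: [[1.0, -0.002, 0.001], [-0.002, -1.0, 0.0], [0.001, -0.0, -1.0]]
force: [1.1, -1.2, 0.2]
opening: 59.8
grip_force: 0.0
[519.89908851 130.08186761 416.37814796] [[1.0, -0.002, 0.001], [-0.002, -1.0, 0.0], [0.001, -0.0, -1.0]]
z of sprocket [82.69966123 84.36329923 85.2304471  86.14673624 87.24106273] 498
peg [ 562.21214919 -162.24519437  114.71534451] 129.35326469637505
```

View pics/w4.png

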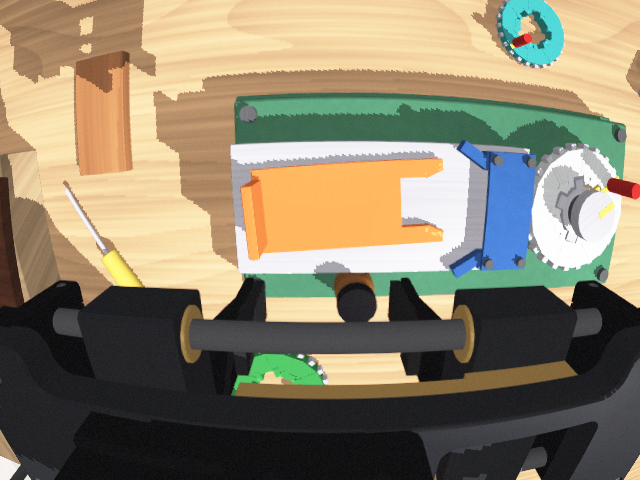

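The view shows the fork with its prong tips at (442,165) and (442,236) and its slot end at x≈402. The tab is at (243–265,170–258), the blue roof spans (487–535,150–268) and the jar is at (356,300).

Run:
```python
from h import *
import pickle
d,h=pickle.load(open('w4.pkl','rb'))
f=lambda n,px,z: print(n,ray(px,d,z)[:,:2].round(1).tolist())
f('prong outer tips',[[442,160],[442,241]],94)
f('slot inner',[[402,180],[402,226]],94)
f('fork rear edge front of tab',[[253,170],[266,252]],94)
f('tab top (rear edge)',[[241,187],[250,259]],136)
f('tab top front edge',[[250,180],[260,258]],136)
f('roof',[[491,150],[536,150],[482,268],[529,268]],101)
f('deck corners',[[231,145],[238,272],[540,150],[430,272]],86)
f('nose',[[593,215]],112)
f('housing corner near',[[236,97],[624,125]],50)
H,S,V=cv2.split(h); o=(H>5)&(H<20)&(S>150)&(V>120); o[:140]=0;o[270:]=0;o[:,:230]=0;o[:,450:]=0
for col in (290,340,390,410,430):
    r=np.where(o[:,col])[0]; f(col,[[col,r.min()],[col,r.max()]],94)
cv2.imwrite('pics/w4c.png',cv2.resize(cv2.imread('pics/w4.png')[130:290,225:360],None,fx=3.7,fy=3.7))
```

```text
prong outer tips [[578.4, 34.1], [508.1, 29.6]]
slot inner [[560.6, 68.1], [521.4, 66.5]]
fork rear edge front of tab [[569.3, 190.7], [498.7, 182.7]]
tab top (rear edge) [[561.1, 191.5], [506.8, 187.9]]
tab top front edge [[566.0, 184.7], [507.6, 180.2]]
roof [[589.5, -7.7], [592.9, -53.3], [484.7, -9.3], [483.2, -60.3]]
deck corners [[590.5, 210.7], [476.9, 211.2], [593.1, -67.2], [476.1, 35.8]]
nose [[538.4, -121.4]]
housing corner near [[635.2, 214.3], [635.0, -216.2]]
290 [[571.1, 160.0], [500.5, 161.8]]
340 [[574.1, 119.4], [503.9, 119.1]]
390 [[577.0, 78.6], [506.4, 76.2]]
410 [[578.2, 61.9], [507.3, 58.7]]
430 [[578.8, 44.7], [509.0, 40.8]]
```

View pics/w4c.png

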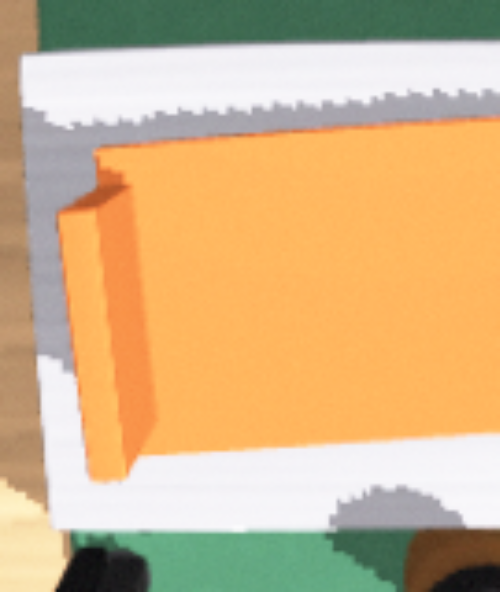

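```bash
python3 -m creep '[[[0,0,-0.068,0.014,-0.03,0,0.06],[0,0,-0.068,0.014,-0.056,0.02,0.06],[0,0,-0.068,0.014,-0.056,0.055,0.06],[0,0,-0.068,0.014,-0.056,0.09,0.06],[0,0,-0.068,0.014,-0.056,0.115,0.06],[0,0,-0.068,0.014,-0.056,0.127,0.06],[0,0,-0.068,0.014,-0.056,0.127,0.06],[0,0,-0.068,0.014,-0.056,0.127,0.03]]]' 15
python3 -m creep '[[[0,0,0,0,0,0,0],[0,0,0,0,0,0,0],[0,0,0,0,0,0,0],[0,0,0,0,0,0,0],[0,0,0,0,0,0,0],[0,0,0,0,0,0,0],[0,0,0,0,0,0,0],[0,0,0,0,0,0,0]]]' 15
```

```text
time: 5.78
position: [535.6, 182.8, 289.7]
tool_rot: [[0.998, 0.06, 0.0], [0.06, -0.998, -0.0], [0.0, 0.0, -1.0]]
force: [0.3, 0.4, 1.5]
opening: 57.9
grip_force: 0.0
time: 6.45
position: [534.9, 184.0, 289.2]
tool_rot: [[0.998, 0.062, 0.0], [0.062, -0.998, 0.001], [0.0, -0.001, -1.0]]
force: [0.0, 2.3, 0.0]
opening: 8.0
grip_force: 1.3
```

```bash
python3 -m creep '[[[0,0,0.02,-0.0003,0.008,0,0],[0,0,0.04,-0.0007,0.016,0,0],[0,0,0.055,-0.0012,0.024,0,0],[0,0,0.055,-0.0015,0.03,0,0],[0,0,0.055,-0.0015,0.03,0,0]]]' 15
python3 - <<'E'
from h import *
d,h,c=look('w5')
f=lambda n,px,z: print(n,ray(px,d,z)[:,:2].round(1).tolist())
H,S,V=cv2.split(h); v,u=np.mgrid[0:480,0:640]
o=(H>5)&(H<20)&(S>150)&(V>100)&(v<300); ys,xs=np.where(o); print(xs.min(),xs.max(),ys.min(),ys.max())
b=(H>105)&(H<130)&(S>110)&(V>80)&(v<300)
for n,m in(('o',o),('b',b)):
  for col in range(320,640,30):
    r=np.where(m[:,col])[0]
    if len(r)>5: print(n,col,r.min(),r.max(),end=' '); f('',[[col,r.min()],[col,r.max()]],94 if n=='o' else 101)
E
```

```text
time: 6.87
position: [535.6, 151.3, 289.1]
tool_rot: [[1.0, 0.004, 0.0], [0.004, -1.0, -0.002], [0.0, 0.002, -1.0]]
force: [-1.0, -4.2, 3.9]
opening: 8.0
grip_force: 15.0
14 628 29 299
o 320 220 299  [[571.8, 154.5], [530.0, 154.6]]
o 350 220 277  [[571.8, 140.1], [542.3, 139.4]]
o 380 220 291  [[571.9, 125.5], [534.4, 123.7]]
o 410 220 290  [[572.1, 110.5], [534.7, 107.8]]
o 440 220 289  [[572.2, 95.0], [534.9, 91.3]]
o 470 221 297  [[572.0, 78.6], [529.6, 73.1]]
o 590 225 240  [[571.2, -2.5], [562.1, -4.6]]
b 590 194 279  [[590.4, 7.1], [540.1, -4.9]]
b 620 197 296  [[590.1, -18.3], [526.8, -37.3]]
```

View pics/w5.png

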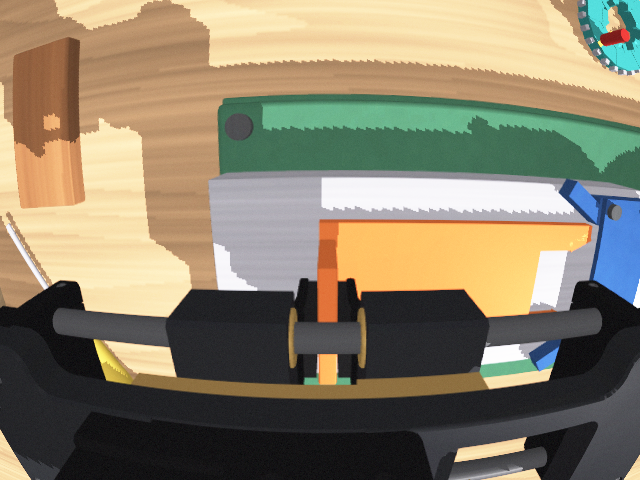

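The fork is pinched and straight (edge row 220–225, right tip at (590,235)), just entering the blue mouth at (575,195). I'll advance it now.

```bash
python3 -m creep '[[[0,0,0,0.0005,0.008,0,0],[0,0,0,0.0009,0.016,0,0],[0,0,0,0.0009,0.024,0,0],[0,0,0,0.001,0.032,0,0],[0,0,0,0.001,0.04,0,0],[0,0,0,0.001,0.048,0,0],[0,0,0,0.001,0.056,0,0]]]' 15
```

```text
time: 7.5
position: [536.6, 96.8, 289.1]
tool_rot: [[1.0, 0.006, 0.0], [0.006, -1.0, 0.0], [0.0, -0.0, -1.0]]
force: [-0.5, 3.5, 3.9]
opening: 7.8
grip_force: 15.0
```

```bash
python3 -m creep '[[[0,0,0,0,0.01,0,0],[0,0,0,0,0.02,0,0],[0,0,0,0,0.03,0,0],[0,0,0,0,0.04,0,0],[0,0,0,0,0.05,0,0],[0,0,0,0,0.06,0,0],[0,0,0,0,0.068,0,0],[0,0,0,0,0.072,0,0]]]' 15
```

```text
time: 8.17
position: [537.1, 24.1, 289.1]
tool_rot: [[1.0, 0.005, 0.0], [0.005, -1.0, -0.0], [0.0, 0.0, -1.0]]
force: [-1.0, 4.9, 5.0]
opening: 8.1
grip_force: 15.0
```

```bash
python3 -m creep '[[[0,0,0,0,0.003,0,0],[0,0,0,0,0.006,0,0],[0,0,0,0,0.009,0,0],[0,0,0,0,0.012,0,0],[0,0,0,0,0.014,0,0]]]' 15
python3 -m creep '[[[0,0,0,0,0.001,0,0],[0,0,0,0,0.002,0,0],[0,0,0,0,0.003,0,0]]]' 15
```

```text
time: 8.58
position: [537.2, 11.3, 289.2]
tool_rot: [[1.0, 0.007, 0.0], [0.007, -1.0, 0.0], [0.0, -0.0, -1.0]]
force: [-0.6, 4.7, 4.8]
opening: 7.8
grip_force: 15.0
time: 8.83
position: [537.2, 8.7, 289.1]
tool_rot: [[1.0, 0.007, 0.0], [0.007, -1.0, 0.0], [0.0, -0.0, -1.0]]
force: [-1.2, 9.0, 5.0]
opening: 7.6
grip_force: 15.0
```

```bash
python3 -m creep '[[[0,0,0,0,0.001,0,0],[0,0,0,0,0.002,0,0],[0,0,0,0,0.002,0,0]]]' 15
python3 -m creep '[[[0,0,0,0,0.001,0,0],[0,0,0,0,0.002,0,0],[0,0,0,0,0.002,0,0]]]' 15
```

```text
time: 9.08
position: [537.2, 8.2, 289.2]
tool_rot: [[1.0, 0.008, 0.0], [0.008, -1.0, 0.003], [0.0, -0.003, -1.0]]
force: [-0.4, 10.6, 5.1]
opening: 8.4
grip_force: 15.0
time: 9.33
position: [537.1, 7.7, 289.3]
tool_rot: [[1.0, 0.01, 0.0], [0.01, -1.0, 0.005], [0.0, -0.005, -1.0]]
force: [-0.3, 16.7, 5.4]
opening: 7.8
grip_force: 15.0
```

The force is rising and it has stopped at y≈7.7, against about 7 expected. I'll open, back off upward and check.

```bash
python3 -m creep '[[[0,0,0,0,-0.003,0,0.04],[0,0,0,0,-0.003,0,0.04],[0,0,0,0,-0.003,0,0.04],[0,0,0,0,-0.003,0,0.04],[0,0,0,0,-0.003,-0.02,0.04],[0,0,0,0,-0.003,-0.05,0.04],[0,0,0,0,-0.003,-0.09,0.04],[0,0,0,0,-0.003,-0.13,0.04]]]'
python3 -m creep '[[[0,0,0,-0.1,0,0,0.04],[0,0,0,-0.1,0,0,0.04],[0,0,0,-0.1,0,0,0.04],[0,0,0,-0.1,0,0,0.04]]]'
python3 chk.py
python3 - <<'E'
from h import *
look('w6'); c=snap('side','s6.png')
cv2.imwrite('pics/fin.png',np.hstack([cv2.resize(cv2.imread('pics/w6.png'),(400,300)),cv2.resize(cv2.imread('pics/s6.png')[170:380,220:500],(400,300))]))
P=pts(c);h=cv2.cvtColor(c['color'],cv2.COLOR_RGB2HSV)
m=(h[...,0]>5)&(h[...,0]<16)&(h[...,1]>180)&(P[...,2]>120)&(P[...,2]<140)&(abs(P[...,0]-535)<45);print(np.median(P[m],0),m.sum())
E
```

```text
time: 10.0
position: [536.7, 6.8, 419.9]
tool_rot: [[1.0, 0.006, -0.002], [0.006, -1.0, -0.0], [-0.002, 0.0, -1.0]]
force: [1.7, -0.1, 0.1]
opening: 39.2
grip_force: 0.0
time: 10.33
position: [434.5, 6.4, 419.4]
tool_rot: [[1.0, 0.005, 0.0], [0.005, -1.0, -0.003], [0.0, 0.003, -1.0]]
force: [0.5, -0.7, 0.3]
opening: 40.0
grip_force: 0.0
z of sprocket [82.6663778  84.41590569 85.3117643  86.03629017 87.23403443] 271
peg [ 562.33412104 -162.16146585  116.46110941] 127.88666841069073
[532.47758827  13.41135932 130.56147346] 196
```

View pics/fin.png

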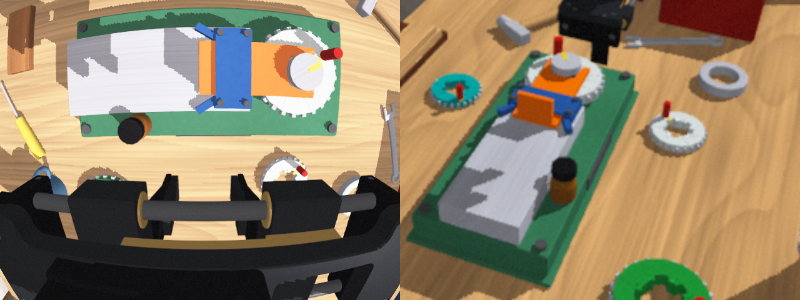

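The wrist half of the picture shows the fork under the roof with its prongs on both sides of the nose, and the two yellow stripes in line. One quick numeric check of the seating comes next.

Run:
```python
from h import *
d,h,c=look('w7'); H,S,V=cv2.split(h)
v,u=np.mgrid[0:480,0:640]
o=(H>5)&(H<20)&(S>150)&(V>100)&(v<200)&(u>400)&(u<520)
q=ray(np.argwhere(o)[:,::-1],d,96)
print('prong tip y (far prong)',q[:,1].min(), 'x range',q[:,0].min(),q[:,0].max())
b=(H>105)&(H<130)&(S>110)&(V>80)&(v<190)&(u>300)
q=ray(np.argwhere(b)[:,::-1],d,101); k=abs(q[:,0]-537)<30; print('roof y',q[k,1].min(),q[k,1].max())
g=cv2.GaussianBlur(cv2.cvtColor(c['color'],cv2.COLOR_RGB2GRAY),(3,3),0)
m=(S<40)&(c['z_map']>0)
# nose top by depth
T=d['T']; fx,fy,cx,cy=d['k']; x=(u-cx)/fx;y=(v-cy)/fy;t=np.hypot(x,y)+1e-9
zz=c['z_map']; X=np.stack([x/t*np.tan(t)*zz,y/t*np.tan(t)*zz,zz],-1)@T[:3,:3].T+T[:3,3]; W=X@d['R'].T+d['p']
n=(abs(W[...,2]-112)<4)&(abs(W[...,0]-537)<45)&(abs(W[...,1]+130)<45)&((H<5)|(H>20)|(S<100))
print('nose',cv2.minEnclosingCircle(W[n][:,:2].astype(np.float32)),W[n].mean(0))
oo=o&(abs(W[...,2]-94)<5); print('prong W',np.percentile(W[oo][:,1],[1,50]),np.median(W[oo],0))
s=robot.get_state(); print(s['force'],s['time'])
```

```text
prong tip y (far prong) -158.1863922922375 x range 500.3918540998032 571.8539736029913
roof y -53.756917887400505 -8.182407777286375
nose ((544.3554077148438, -138.0541229248047), 38.163333892822266) [ 537.11444363 -127.77582777  111.32400839]
prong W [-143.02123688  -85.91817175] [536.17528531 -85.91817175  93.28017211]
[-0.34010535 -0.08306245  0.12200078] 10.5333
```

```bash
python3 -c "
from plant import robot
print(robot.job_done())"
```

```text
the job is handed in; nothing more can be done
None
```

The job is handed in: the sprocket turned to its master spline and dropped home (upper face at about z = 85 mm, 84 expected), and the fork was pushed through the guide until it stalled at about 17 N, within about 1 mm of its expected home by the gripper's reading; everything is released, it took about 10.5 s, and no verdict came back.

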